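Shim the rocking vial stirrer

TASK

The vial stirrer rocks because the foot under its orange corner is too short: push the blue wedge along the bench, thin end first, in under that foot until the stirrer stands level and the wedge is snug. Then press down for about a second with a fingertip on the pale blue spot on the stirrer's top, above that foot, to check that it no longer rocks, and leave everything standing. Only push and press: do not pick anything up, and leave the other things on the bench where they are.

Things in the scene. Friction and masses are not known exactly. Their poses are not given: they have to be found in the camera images.
- cups: Two fixed black rubber cups (68 mm wide, 6 mm high) holding two diagonal feet of the cream vial stirrer, at (-100, -80) and (100, 80) mm in this frame. The origin is on the bench under the stirrer's middle; x points from its front (black panel) to its back, y to its left, z up. The stirrer cannot slide, only rock about the line through these cups.
- stirrer_top (a point): Middle of the stirrer's top face, above the cups' origin. The stirrer's box is 240 (x) x 200 (y) x 70 mm; level, its underside is 22 mm and its top 92 mm above the bench. A black block with vials stands on the back half of the top, up to 156 mm above the bench. The feet are domes of 25 mm radius at x = +-100, y = +-80 mm of the cups' frame.
- stirrer (a joint): Rocking of the stirrer about the diagonal through its two cupped feet, rad: -0.06 = rocked down, short foot on the bench; 0 = level, the opposite back foot on the bench and hard stop. Its weight presses the short foot down with 2 to 3.5 N; raising it 7.5 mm makes it level.
- short_foot (a point): Lowest point of the short orange foot, under the orange front left corner ( x = -100, y = 80 mm in the cups' frame), a dome of 25 mm radius; 7.5 mm above the bench when the stirrer is level.
- press_spot (a point): Centre of the pale blue spot (32 mm across) on the stirrer's flat top, 92 mm above the bench when level, near the corner above the short foot (x = -92, y = 70 mm in the cups' frame). Press straight down.
- wedge: Loose blue-painted steel wedge, 110 mm long (x), 50 mm wide (y), 320 to 480 g. The origin is the middle of its underside; x points to the thin end (x = 55 mm, 2 mm thick); the top slopes up evenly to 20 mm at x = -49 mm. The stirrer is level when the short foot's lowest point lies about 25 mm ahead (+x) of this origin; there the wedge jams.
- wedge_tab (a point): Middle of the flat outer face of the wedge's yellow push tab at its thick end (x = -55, z = 16 mm of the wedge); the tab is 50 mm wide, 32 mm high, 6 mm thick. Friction is about 0.6 everywhere; driving the wedge under the foot takes about 5 to 15 N, rising steeply once it jams, and it stays where it is left.
- vial_amber: Bystander: capped amber glass vial, 28 mm across, 58 mm high; origin at its bottom centre.
- vial_clear: Bystander: capped clear glass vial, 28 mm across, 58 mm high; origin at its bottom centre.
- beaker: Bystander: clear plastic beaker, 72 mm across, 85 mm high; origin at its bottom centre.
- screwdriver: Bystander: screwdriver lying flat, 170 mm long along its x.
- spare_foot: Bystander: small black screw foot, 36 mm across, 30 mm high; origin at its bottom centre.
- jar: Bystander: white jar with orange cap, 60 mm across, 90 mm high; origin at its bottom centre.
- sample_box: Bystander: closed blue box, 90 x 70 x 35 mm; origin at the centre of its underside.
Not all that is in view belongs to the job. Leave any pink or turquoise look-alike of the wedge alone.

How it is judged:
By the outcome, as a careful person would: the job done as asked, in the order asked, and still so for the second after the job is handed in, with the robot touching nothing.
It also fails if it takes over 64 s, if anything falls off the work surface, if the arm or the gripper's body presses on something with over 40 N, if the wrist force passes 120 N, or if a joint passes its speed limit or range.

ROBOT

A 6-joint arm with a two-finger parallel gripper is mounted at the origin on the work surface. World frame = base frame: x ahead of the robot, y to its left, z up, the work surface at z = 0. Lengths are in mm, angles in rad, forces in N, time in s.
With the tool pointing down it reaches from about 350 to 925 mm from the base axis. Payload 6.4 kg.
Tool frame: the origin (TCP) lies on the centre line of the jaws, within the pads' length; the fingertips stand 11 mm ahead of it and the grasp point (between the pads) lies 8 mm behind it; z points along the fingers, y is the direction in which the jaws open and shut (so a half turn about z gives the same grasp; the last joint's range is limited). The gripper opens to 85 mm and grips with 20 to 120 N. Pads are 22 mm wide; open, the fingers measure 114 mm over their backs; the gripper's body (76 mm by 85 mm) begins 54 mm behind the grasp point. The pads swing forward as they close: fully open they stand 13 mm farther back than shut.
Start: joints at [1.165, 0.245, 1.558, -0, 1.339, -0.174], TCP at [149.321, 632.627, 242.29] pointing down, gripper open.
Joint ranges: [-3.13, 3.13], [-1.02, 2.26], [0.13, 2.54], [-0.95, 4.09], [0.21, 2.88], [-2.74, 2.74]. Speed limits (rad/s): [2.57, 2.57, 3.14, 3.14, 3.14, 3.14].

INTERFACE

Orientations are given as a rotation vector (axis times angle).
In Python, from bench import sensors, viewer, workorder gives the robot as it stands. The module is installed in compiled form; this text tells all that it offers.
- The arm moves only by the tool arm_command, never from a script. Its argument "increments" is a list of rows, each a list of 7 numbers: the shift along the tool's x, y, z each as a share of 0.03 m, from -1 to 1, then the turn, a rotation vector about the tool's x, y, z each as a share of 4 degrees, from -1 to 1, then the opening, from -1 (shut) to 1 (fully open). A call has 1 to 5 rows; each row shifts and turns the commanded pose from where the row before left it, along the tool's axes as they then stand; what a row does not reach is not made up. A row lasts 1/10 s, in which the tool goes at most 50 mm and 8.59 degrees, less where a joint would pass 70% of its speed; a pose out of reach is approached as far as the arm can. A call with a number of a shift or a turn outside -1 to 1 is refused whole. A call with a gripper value outside its range is refused whole. The fingers move at their own pace and stop on an object; the grip force is fixed at half the most. Time passes only in rows, so rows that do not move let the fingers close. It gives the time, the measured TCP pose, the force and the opening at its end, in the units of the state.
- sensors.read_state(): the state, without advancing time (a new reading comes with each control period).
- viewer.snapshot(name): name is "side" or "top" or "wrist"; returns (picture, depth): 480x640x3 uint8, red, green, blue; 480x640 float32, mm along the optical axis (not along the pixel's ray), 0 where there is no reading.
- viewer.calibration(name): a dict with "camera_matrix" (3x3 intrinsics, pixels), "k1" (the pictures are not rectified: a ray, as slopes to the right and down, at radius r is drawn at 1 + k1 r^2 times it, then the intrinsics apply), "pose" (4x4, takes a point from camera to world coordinates). Camera axes: x right, y down, z forward; pixel columns grow to the right and rows downward; lengths in mm; the calibration is good to about 2 mm. A picture is of the moment at which its call begins: read the wrist's pose just before it. calibration takes no time and is no camera call; for the wrist camera it gives the pose at the moment of the call.
- workorder.close_job(): hands the job in, once; it reports no verdict.
The state is a dict: "clock": time; "qpos": joint angles; "dq": joint speeds; "effort": joint torques, N m; "tcp_pos": TCP position; "tool_rot": TCP orientation; "ft_force": force on the tool from outside, world axes, zero at the start; "torque": the same for the moment, N m; "opening": finger opening in mm.
Only numpy, scipy, OpenCV 4.12 (cv2) and the standard library are available. Lean on these libraries where they do the work, as an engineer would, in place of code of your own. Each camera call takes 0.05 s, during which the arm holds its last target. There are 200 camera calls.

## Working session

There is one attempt and no reset: what is moved stays moved. The work goes in short steps, Python scripts to look and compute and a tool call to move; the robot and the scene stay as the last step left them, time stands still between calls to the robot, and variables do not carry over. Pictures are saved under pics/ and viewed, about 8 in all and at most 12, crops included, and the job is handed in when it is done.

Besides the shell and the picture viewer there is one more tool, called after "Call:" as name(argument=value, ...), one argument or row to a line, values as JSON. arm_command: Moves the arm, as the interface text tells. Its arguments: {"type":"object","properties":{"increments":{"type":"array"}},"required":["increments"]}

```bash
mkdir -p pics; cat > h.py <<'E'
import numpy as np, cv2
from bench import sensors, viewer, workorder
def snap(n,f):
    im,d=viewer.snapshot(n); cv2.imwrite(f'pics/{f}.png',im[:,:,::-1]); np.save(f'pics/{f}.npy',d)
    c=viewer.calibration(n); np.savez(f'pics/{f}_c.npz',K=c['camera_matrix'],k1=c['k1'],P=c['pose']); return im,d
def ray(f,u,v):
    c=np.load(f'pics/{f}_c.npz');k1=float(c['k1'])
    p=cv2.undistortPoints(np.array([[[u,v]]],float),c['K'],np.array([k1,0,0,0,0.]))[0,0]
    return np.r_[p,1],c['P']
def w(f,u,v,z=None):
    r,P=ray(f,u,v)
    if z is None:
        d=np.load(f'pics/{f}.npy'); a=d[int(v)-1:int(v)+2,int(u)-1:int(u)+2]; s=np.median(a[a>0]) if (a>0).any() else np.nan
    else: s=(z-P[2,3])/(P[:3,:3]@r)[2]
    return (P[:3,:3]@(r*s)+P[:3,3]).round(1)
E
python3 - <<'E'
from h import *
snap('top','t0');snap('side','s0')
s=sensors.read_state();print(s)
for f in('t0','s0'):
    c=np.load(f'pics/{f}_c.npz');print(c['K'],c['k1'],c['P'].round(2))
E
```

```text
{'clock': 0.1, 'qpos': array([ 1.16488796e+00,  2.45747296e-01,  1.55887863e+00,  1.66807078e-05,
        1.33870405e+00, -1.74093332e-01]), 'dq': array([ 0.00030893, -0.00158568, -0.00406462, -0.00054399, -0.00062072,
        0.00160573]), 'effort': array([-5.74875994e-04, -4.30673468e+01, -3.27127218e+01, -1.36331028e-04,
        2.82721681e-03,  4.43434969e-07]), 'tcp_pos': array([149.12917123, 632.17245779, 241.29579121]), 'tool_rot': array([-3.63266053e-01, -3.12000264e+00,  2.60731111e-03]), 'ft_force': array([-0.40659333, -0.35061097,  0.21578899]), 'torque': array([ 0.03957364, -0.02394615, -0.00635014]), 'opening': 85.60337034845318}
[[591.8720992    0.         311.00794717]
 [  0.         591.8720992  235.47899694]
 [  0.           0.           1.        ]] 0.007603051941634216 [[ 2.00000e-02 -9.80000e-01  2.20000e-01  2.73060e+02]
 [-1.00000e+00 -2.00000e-02  1.00000e-02 -6.64000e+00]
 [-1.00000e-02 -2.20000e-01 -9.80000e-01  1.48096e+03]
 [ 0.00000e+00  0.00000e+00  0.00000e+00  1.00000e+00]]
[[510.71361823   0.         324.39340109]
 [  0.         510.71361823 248.7375261 ]
 [  0.           0.           1.        ]] -0.05620261635125925 [[-9.70000e-01 -1.50000e-01  2.10000e-01  2.95430e+02]
 [-2.60000e-01  5.30000e-01 -8.00000e-01  1.02636e+03]
 [ 1.00000e-02 -8.30000e-01 -5.50000e-01  7.88670e+02]
 [ 0.00000e+00  0.00000e+00  0.00000e+00  1.00000e+00]]
```

View pics/t0.png

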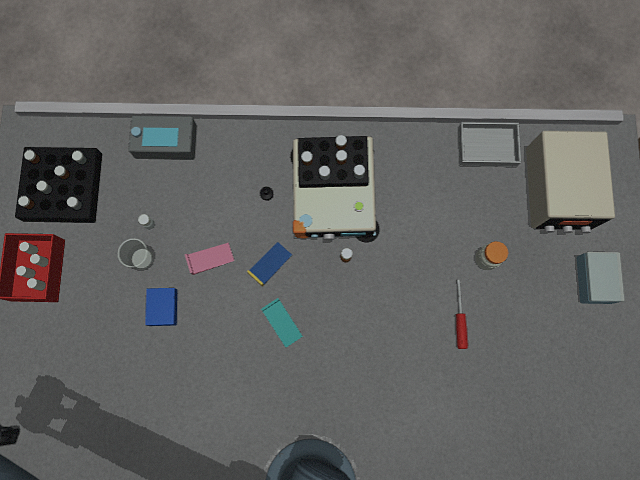

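View pics/s0.png

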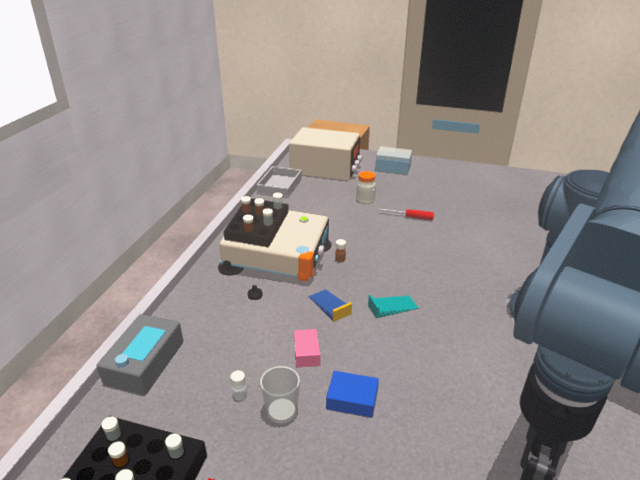

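The true wedge is the blue one at (270,263): it has a yellow tab at (257,280) and its thin end points to (285,246). The pink (210,258) and turquoise (282,322) ones are decoys, and the blue box (161,307) is the sample box. The orange corner is at (299,228). I'll confirm with one enlarged crop.

```bash
python3 - <<'E'
from h import *
im=cv2.imread('pics/t0.png')[125:305,230:400]
im=cv2.resize(im,None,fx=3.3,fy=3.3,interpolation=cv2.INTER_CUBIC)
for i in range(0,170,10):
    cv2.line(im,(int(i*3.3),0),(int(i*3.3),8 if i%50-20 else 20),(255,255,255),1)
    
for i in range(0,180,10): cv2.line(im,(0,int(i*3.3)),(8,int(i*3.3)),(255,255,255),1)
cv2.imwrite('pics/c0.png',im)
E
```

```text
(no output)
```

View pics/c0.png

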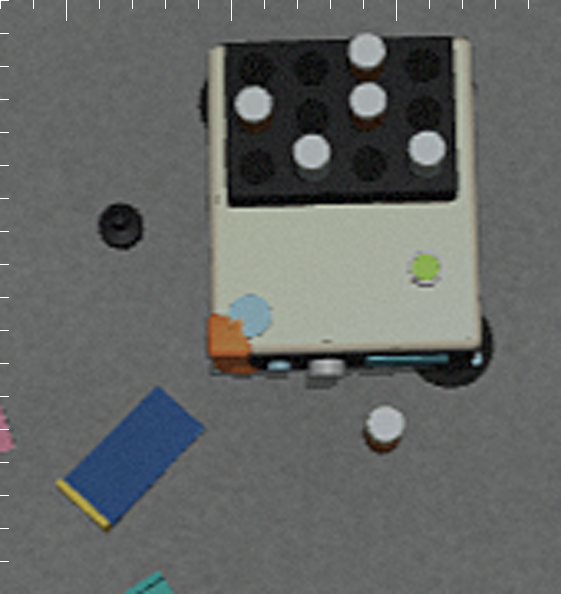

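```bash
python3 - <<'E'
from h import *
g=lambda x,y,z=None:w('t0',230+x/3.3,125+y/3.3,z)
for n,x,y,z in [('thinL',157,388,2),('thinR',205,429,2),('tabL',60,483,32),('tabR',107,527,32),('spot',250,316,90),('FL',210,355,88),('FR',480,350,92),('BL',210,45,92),('BR',469,38,92),('cupR',455,347,6),('vial',384,425,58),('spare',121,226,25)]:
    print(n,g(x,y,z),g(x,y))
# depth-based segment of stirrer top plane & outline
im=cv2.imread('pics/t0.png');hsv=cv2.cvtColor(im,cv2.COLOR_BGR2HSV)
d=np.load('pics/t0.npy')
vs,us=np.mgrid[125:250:1,285:385:1]
pts=np.array([w('t0',u,v) for u,v in zip(us.ravel(),vs.ravel())])
m=(pts[:,2]>75)&(pts[:,2]<108); h=np.float32(pts[m][:,:2])
print(cv2.minAreaRect(h)); 
q=pts[m&(pts[:,0]<np.median(h[:,0]))] ; A=np.c_[q[:,:2],np.ones(len(q))]; print(np.linalg.lstsq(A,q[:,2],rcond=None)[0])
# blue wedge
b=cv2.inRange(hsv[230:300,235:300],(100,120,40),(130,255,255)); y,x=np.nonzero(b)
p=np.array([w('t0',u+235,v+230,10) for u,v in zip(x,y)]);print(cv2.minAreaRect(np.float32(p)))
E
```

```text
thinL [580.7  94.7   2. ] [580.6  94.7   2.5]
thinR [549.1  56.8   2. ] [548.6  56.7   4.7]
tabL [500.5 163.2  32. ] [500.6 163.3  31.3]
tabR [467.9 126.8  32. ] [468.4 127.2  27.9]
spot [617.5  22.1  90. ] [618.7  22.2  84.9]
FL [588.1  50.8  88. ] [607.6  54.4   1.8]
FR [ 594.2 -146.1   92. ] [ 607.5 -151.9   34.4]
BL [827.4  56.5  92. ] [8.64e+02 6.07e+01 2.00e-01]
BR [ 836.  -139.1   92. ] [ 872.7 -147.7    1.4]
cupR [ 616.1 -135.4    6. ] [ 597.6 -128.4   85.9]
vial [543.9 -78.2  58. ] [544.  -78.2  57.3]
spare [703.8 125.   25. ] [703.5 124.9  26.1]
((712.570556640625, -44.27394104003906), (241.5399169921875, 201.5579833984375), 1.818943977355957)
[ 0.100635   -0.03804729 23.75995645]Traceback (most recent call last):
  File "<stdin>", line 15, in <module>
cv2.error: OpenCV(4.12.0) /io/opencv/modules/imgproc/src/convhull.cpp:143: error: (-215:Assertion failed) total >= 0 && (depth == CV_32F || depth == CV_32S) in function 'convexHull'
```

The crop confirms it. The wedge's heading is about -40.6°, with the tab at (484,145). The short foot is at about (612,29) in world coordinates, so the push heading is about -42.2° and the travel about 92 mm. Moving in now, and turning the jaw axis parallel to the tab face.

Call:
arm_command(
  increments=[
    [-0.8,-0.65,0,0,0,0.72,-0.5],
    [-0.85,-0.6,0,0,0,0.72,-0.5],
    [-0.85,-0.6,0,0,0,0.72,-0.5],
    [-0.9,-0.5,0,0,0,0.72,-0.5],
    [-0.9,-0.5,0,0,0,0.72,-0.5],
  ],
)

```text
clock: 0.6
tcp_pos: [244.0, 508.2, 241.8]
tool_rot: [-0.754, -3.049, 0.001]
ft_force: [-0.3, -0.5, 0.7]
opening: 20.9
```

Call:
arm_command(
  increments=[
    [-0.9,-0.5,0,0,0,0.72,-0.5],
    [-0.95,-0.4,0,0,0,0.72,-0.5],
    [-0.95,-0.4,0,0,0,0.72,-0.5],
    [-1,-0.3,0,0,0,0.72,-0.5],
    [-1,-0.3,0,0,0,0.72,-0.5],
  ],
)

```text
clock: 1.1
tcp_pos: [332.9, 380.9, 241.9]
tool_rot: [-1.131, -2.931, 0.001]
ft_force: [0.3, 0.5, 0.3]
opening: 21.6
```

```bash
cat >> h.py <<'E'
from scipy.spatial.transform import Rotation as Ro
def to(target,head):
    "shift/turn units from the present pose to target with tool -x along head(deg), pointing down"
    s=sensors.read_state(); R=Ro.from_rotvec(s['tool_rot']); a=np.radians(head+180)
    x=np.array([np.cos(a),np.sin(a),0]); z=np.array([0,0,-1.]); G=Ro.from_matrix(np.c_[x,np.cross(z,x),z])
    print('t',s['clock'],'pos',s['tcp_pos'].round(1),'F',s['ft_force'].round(1),'open',round(s['opening'],1))
    print('shift units',(R.inv().apply(np.array(target)-s['tcp_pos'])/30).round(2),'turn units',((R.inv()*G).as_rotvec(degrees=True)/4).round(2))
E
python3 - <<'E'
from h import *
to([457.5,169,150],-42.2)
print(viewer.calibration('wrist')['pose'].round(2))
E
```

```text
t 1.1 pos [332.9 380.9 241.9] F [0.3 0.5 0.3] open 21.6
shift units [-7.82 -2.44  3.06] turn units [-0.01 -0.    0.  ]
[[ 6.7000e-01  7.0000e-01  2.3000e-01  2.7262e+02]
 [ 7.4000e-01 -6.4000e-01 -2.1000e-01  4.3576e+02]
 [ 0.0000e+00  3.2000e-01 -9.5000e-01  3.7298e+02]
 [ 0.0000e+00  0.0000e+00  0.0000e+00  1.0000e+00]]
```

Call:
arm_command(
  increments=[
    [-0.98,-0.3,0.2,0,0,0,-0.5],
    [-0.98,-0.3,0.2,0,0,0,-0.5],
    [-0.98,-0.3,0.4,0,0,0,-0.5],
    [-0.98,-0.3,0.4,0,0,0,-0.5],
    [-0.98,-0.3,0.4,0,0,0,-0.5],
  ],
)

```text
clock: 1.6
tcp_pos: [411.7, 249.0, 193.6]
tool_rot: [-1.128, -2.932, 0.0]
ft_force: [0.3, 0.3, -1.1]
opening: 21.4
```

Call:
arm_command(
  increments=[
    [-0.97,-0.3,0.5,0,0,0,-0.5],
    [-0.97,-0.3,0.5,0,0,0,-0.5],
    [-0.5,-0.2,0.45,0,0,0,-0.5],
    [0,0,0,0,0,0,-0.5],
  ],
)

```text
clock: 2.0
tcp_pos: [448.9, 181.6, 148.6]
tool_rot: [-1.131, -2.927, 0.004]
ft_force: [-0.8, 0.4, 0.4]
opening: 21.2
```

```bash
python3 - <<'E'
from h import *
snap('wrist','w1')
to([457.5,169,19],-42.2)
E
```

```text
t 2.05 pos [449.1 182.7 149.7] F [-0.2 -0.  -0.6] open 21.4
shift units [-0.52 -0.14  4.36] turn units [-0.03 -0.03  0.  ]
```

View pics/w1.png

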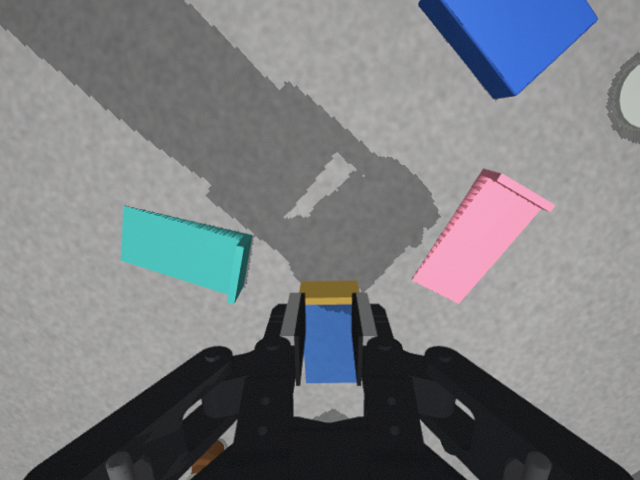

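The tab's outer edge runs from (301,281) to (358,281), and the thin end from (306,383) to (355,382). Both sit symmetrically between the fingers. I'll refine the numbers from these.

```bash
python3 - <<'E'
from h import *
a,b,c,d=w('w1',301,281,32),w('w1',358,281,32),w('w1',306,383,2),w('w1',355,382,2)
print(a,b,c,d); T=(a+b)/2;N=(c+d)/2; v=N-T; print(T,N,np.hypot(*v[:2]),np.degrees(np.arctan2(v[1],v[0])))
f=np.array([612,29.3]); q=f-T[:2]; print(np.hypot(*q),np.degrees(np.arctan2(q[1],q[0])))
for u in np.array([449.1,182.7])-T[:2],: print(u)
E
```

```text
[460. 144.  32.] [490.2 177.2  32. ] [552.1  59.6   2. ] [583.8  96.4   2. ]
[475.1 160.6  32. ] [567.95  78.     2.  ] 124.27341831622724 -41.65651201582154
189.68737438216596 -43.80384135217775
[-26.   22.1]
```

```bash
python3 - <<'E'
from h import *
a,b,c,d=w('w1',301,281,0),w('w1',358,281,0),w('w1',306,383,2),w('w1',355,382,2)
T=(a+b)/2;N=(c+d)/2; v=N-T; print(T,N,np.hypot(*v[:2]),np.degrees(np.arctan2(v[1],v[0])))
f=np.array([612,29.3]); q=f-T[:2]; h=np.arctan2(q[1],q[0]); print(np.hypot(*q),np.degrees(h))
g=np.array([np.cos(h),np.sin(h)]); p=T[:2]-g*31; print(p); to([*p,19],-42.8)
E
```

```text
[486.1 150.7   0. ] [567.95  78.     2.  ] 109.47471169178753 -41.611807579784475
174.89645508128515 -43.957531110562
[463.78451054 172.21787467]
t 2.05 pos [449.1 182.7 149.7] F [-0.2 -0.  -0.6] open 21.4
shift units [-0.61  0.08  4.36] turn units [-0.03 -0.03  0.15]
```

Call:
arm_command(
  increments=[
    [-0.3,0,0.8,0,0,0.15,-0.5],
    [-0.33,0,0.95,0,0,0,-0.5],
    [0,0,0.95,0,0,0,-0.5],
    [0,0,0.9,0,0,0,-0.5],
    [0,0,0.75,0,0,0,-0.5],
  ],
)

```text
clock: 2.55
tcp_pos: [463.4, 171.7, 19.7]
tool_rot: [1.141, 2.927, 0.001]
ft_force: [0.1, -0.3, 0.4]
opening: 21.2
```

Call:
arm_command(
  increments=[
    [-0.2,0,0,0,0,0,-0.5],
    [-0.2,0,0,0,0,0,-0.5],
    [-0.15,0,0,0,0,0,-0.5],
    [-0.15,0,0,0,0,0,-0.5],
    [0,0,0,0,0,0,-0.5],
  ],
)

```text
clock: 3.05
tcp_pos: [480.5, 156.3, 21.6]
tool_rot: [1.143, 2.924, 0.002]
ft_force: [0.3, 0.0, 0.0]
opening: 21.5
```

Call:
arm_command(
  increments=[
    [-0.25,0,0,0,0,0,-0.5],
    [-0.25,0,0,0,0,0,-0.5],
    [-0.25,0,0,0,0,0,-0.5],
    [-0.25,0,0,0,0,0,-0.5],
    [-0.25,0,0,0,0,0,-0.5],
  ],
)

```text
clock: 3.55
tcp_pos: [506.3, 131.2, 20.6]
tool_rot: [-1.143, -2.924, -0.0]
ft_force: [-3.7, 3.5, 5.2]
opening: 21.5
```

```bash
python3 - <<'E'
from h import *
snap('side','s1');snap('top','t1');to([547.5,87.5,19],-42.8)
a=cv2.imread('pics/s1.png')[215:335,255:375];b=cv2.imread('pics/t1.png')[190:310,230:350]
cv2.imwrite('pics/c1.png',np.hstack([cv2.resize(k,(400,400),interpolation=cv2.INTER_CUBIC) for k in (a,b)]))
E
```

```text
t 3.65 pos [507.4 130.4  20.6] F [ 0.7 -0.4 -0. ] open 21.4
shift units [-1.95 -0.14  0.06] turn units [0.01 0.01 0.02]
```

View pics/c1.png

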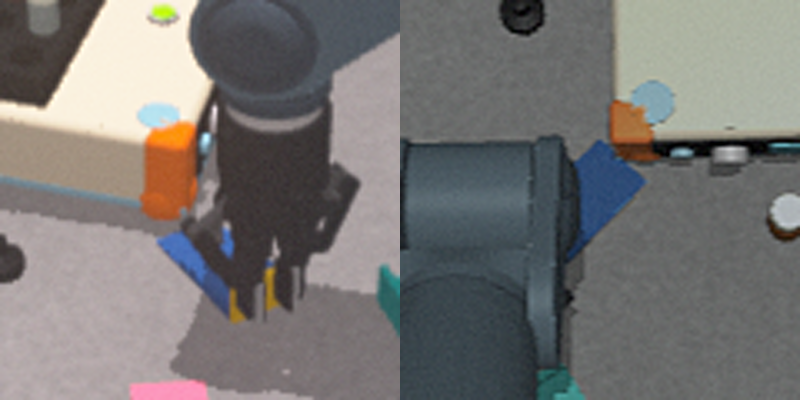

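```bash
python3 - <<'E'
from h import *
g=lambda x,y,z:w('t1',230+(x-400)/3.333,190+y/3.333,z)
a,b=g(600,140,2),g(645,183,2);N=(a+b)/2;e=(b-a)[:2];h=np.arctan2(-e[0],e[1]) 
print(a,b,N,np.degrees(np.arctan2(e[1],e[0]))+90)
d=np.array([612,29.3])-N[:2];h=np.radians(-42.8);print('ahead',d@[np.cos(h),np.sin(h)],'left',d@[-np.sin(h),np.cos(h)], 'from TCP line',(np.array([612,29.3])-[507.4,130.4])@[-np.sin(h),np.cos(h)])
E
```

```text
[608.9  63.7   2. ] [575.7  28.4   2. ] [592.3   46.05   2.  ] -43.24403702616024
ahead 25.8351201770871 left 1.095018463528727 from TCP line -3.110528875486173
```

Alignment is good: the foot is 26 mm ahead of the thin end and 1 mm off-line, so about 56 mm of push remain.

Call:
arm_command(
  increments=[
    [-0.2,0,0,0,0,0,-0.5],
    [-0.2,0,0,0,0,0,-0.5],
    [-0.15,0,0,0,0,0,-0.5],
    [-0.1,0,0,0,0,0,-0.5],
    [-0.1,0,0,0,0,0,-0.5],
  ],
)

```text
clock: 4.15
tcp_pos: [520.1, 118.3, 20.2]
tool_rot: [-1.142, -2.916, -0.003]
ft_force: [-17.0, 17.5, 17.6]
opening: 21.6
```

Call:
arm_command(
  increments=[
    [-0.1,0,0,0,0,0,-0.5],
    [-0.1,0,0,0,0,0,-0.5],
    [-0.1,0,0,0,0,0,-0.5],
    [-0.1,0,0,0,0,0,-0.5],
    [-0.1,0,0,0,0,0,-0.5],
  ],
)

```text
clock: 4.65
tcp_pos: [531.3, 107.8, 20.2]
tool_rot: [-1.141, -2.918, -0.001]
ft_force: [-13.7, 12.9, 13.8]
opening: 21.7
```

Call:
arm_command(
  increments=[
    [-0.07,0,0,0,0,0,-0.5],
    [-0.07,0,0,0,0,0,-0.5],
    [-0.07,0,0,0,0,0,-0.5],
    [-0.07,0,0,0,0,0,-0.5],
    [0,0,0,0,0,0,-0.5],
  ],
)

```text
clock: 5.15
tcp_pos: [538.2, 101.6, 20.2]
tool_rot: [-1.141, -2.92, -0.001]
ft_force: [-11.2, 9.0, 11.2]
opening: 21.2
```

Call:
arm_command(
  increments=[
    [-0.07,0,0,0,0,0,-0.5],
    [-0.07,0,0,0,0,0,-0.5],
    [-0.07,0,0,0,0,0,-0.5],
    [-0.05,0,0,0,0,0,-0.5],
    [0,0,0,0,0,0,-0.5],
  ],
)

```text
clock: 5.65
tcp_pos: [544.0, 96.2, 20.2]
tool_rot: [-1.141, -2.92, -0.001]
ft_force: [-11.0, 9.9, 11.2]
opening: 21.4
```

Call:
arm_command(
  increments=[
    [-0.04,0,0,0,0,0,-0.5],
    [-0.04,0,0,0,0,0,-0.5],
    [0,0,0,0,0,0,-0.5],
  ],
)

```text
clock: 5.95
tcp_pos: [545.7, 94.6, 20.2]
tool_rot: [-1.141, -2.92, -0.001]
ft_force: [-10.2, 10.4, 10.2]
opening: 21.6
```

```bash
python3 - <<'E'
from h import *
snap('top','t2'); to([548.5,92.4,20],-42.8)
vs,us=np.mgrid[192:230:2,312:366:2]
q=np.array([w('t2',u,v) for u,v in zip(us.ravel(),vs.ravel())]);q=q[(q[:,2]>75)&(q[:,2]<97)]
A=np.c_[q[:,:2]-[612,29],np.ones(len(q))]
for _ in range(3):
    p=np.linalg.lstsq(A,q[:,2],rcond=None)[0]; k=abs(A@p-q[:,2])<3;A=A[k];q=q[k]
print(p,'tilt about diagonal',p[:2]@[-.62,.78])
E
```

```text
t 6.0 pos [545.7  94.6  20.2] F [-10.4   9.9   9.8] open 21.3
shift units [-0.12  0.01  0.  ] turn units [-0.03 -0.09  0.03]
[ 7.73892888e-03 -2.45239713e-03  9.16413940e+01] tilt about diagonal -0.006711005667564339
```

Call:
arm_command(
  increments=[
    [-0.04,0,0,0,0,0,-0.5],
    [-0.04,0,0,0,0,0,-0.5],
    [0,0,0,0,0,0,-0.5],
  ],
)

```text
clock: 6.3
tcp_pos: [547.5, 93.0, 20.2]
tool_rot: [-1.141, -2.92, -0.001]
ft_force: [-10.1, 10.0, 10.2]
opening: 21.6
```

Call:
arm_command(
  increments=[
    [-0.03,0,0,0,0,0,-0.5],
    [0,0,0,0,0,0,-0.5],
  ],
)

```text
clock: 6.5
tcp_pos: [548.1, 92.4, 20.2]
tool_rot: [-1.141, -2.92, -0.001]
ft_force: [-10.5, 8.8, 10.8]
opening: 21.4
```

Not jammed yet: the force is steady at about 14 N. Continuing in small steps.

Call:
arm_command(
  increments=[
    [-0.03,0,0,0,0,0,-0.5],
    [-0.03,0,0,0,0,0,-0.5],
    [0,0,0,0,0,0,-0.5],
  ],
)

```text
clock: 6.8
tcp_pos: [549.5, 91.2, 20.2]
tool_rot: [-1.141, -2.92, -0.001]
ft_force: [-10.6, 9.7, 11.1]
opening: 21.6
```

Call:
arm_command(
  increments=[
    [-0.03,0,0,0,0,0,-0.5],
    [-0.03,0,0,0,0,0,-0.5],
    [0,0,0,0,0,0,-0.5],
  ],
)

```text
clock: 7.1
tcp_pos: [549.7, 90.9, 20.2]
tool_rot: [-1.14, -2.917, -0.002]
ft_force: [-15.1, 14.3, 15.5]
opening: 21.6
```

Call:
arm_command(
  increments=[
    [-0.03,0,0,0,0,0,-0.5],
    [-0.03,0,0,0,0,0,-0.5],
    [0,0,0,0,0,0,-0.5],
  ],
)

```text
clock: 7.4
tcp_pos: [549.9, 90.8, 20.2]
tool_rot: [-1.139, -2.913, -0.002]
ft_force: [-19.2, 17.2, 19.8]
opening: 21.5
```

```bash
cat >> h.py <<'E'
def tilt(f):
    vs,us=np.mgrid[192:230:2,312:366:2]
    q=np.array([w(f,u,v) for u,v in zip(us.ravel(),vs.ravel())]);q=q[(q[:,2]>75)&(q[:,2]<97)]
    A=np.c_[q[:,:2]-[612,29],np.ones(len(q))]
    for _ in range(3):
        p=np.linalg.lstsq(A,q[:,2],rcond=None)[0]; k=abs(A@p-q[:,2])<3;A=A[k];q=q[k]
    print(f,p.round(4),'tilt',(p[:2]@[-.62,.78]).round(4))
E
python3 - <<'E'
from h import *
snap('top','t3'); tilt('t0');tilt('t2');tilt('t3');to([550,91,20],-42.8)
E
```

```text
t0 [ 4.25000e-02 -4.46000e-02  8.50344e+01] tilt -0.0612
t2 [ 7.70000e-03 -2.50000e-03  9.16414e+01] tilt -0.0067
t3 [-1.00000e-04 -1.00000e-04  9.22305e+01] tilt -0.0
t 7.45 pos [549.9  90.8  20.2] F [-18.8  18.2  20.5] open 21.5
shift units [0.   0.01 0.01] turn units [-0.05 -0.19  0.02]
```

Level: the tilt went from -0.061 to 0.000. The wedge is jammed, with the force up from 14 to 26 N and no further motion. Backing off, rising and shutting the fingers.

Call:
arm_command(
  increments=[
    [0.2,0,0,0,0,0,-0.5],
    [0.4,0,0,0,0,0,-0.5],
    [0.6,0,-0.3,0,0,0,-0.5],
    [0.3,0,-1,0,0,0,-0.5],
    [0,0,-1,0,0,0,-0.5],
  ],
)

```text
clock: 7.95
tcp_pos: [519.5, 118.0, 88.9]
tool_rot: [-1.141, -2.925, 0.002]
ft_force: [0.3, -0.8, -0.3]
opening: 21.7
```

Call:
arm_command(
  increments=[
    [0,0,-1,0,0,0,-1],
    [0,0,-1,0,0,0,-1],
    [0,0,-0.6,0,0,0,-1],
    [0,0,0,0,0,0,-1],
  ],
)

```text
clock: 8.35
tcp_pos: [523.4, 117.4, 170.5]
tool_rot: [1.141, 2.919, 0.004]
ft_force: [-0.2, -0.1, -0.5]
opening: 0.2
```

```bash
python3 - <<'E'
from h import *
snap('top','t4');snap('side','s4'); tilt('t4')
im=cv2.imread('pics/t3.png');hsv=cv2.cvtColor(im,cv2.COLOR_BGR2HSV)
b=cv2.inRange(hsv[205:232,294:320],(90,40,110),(112,140,255)); y,x=np.nonzero(b); u,v=x.mean()+294,y.mean()+205
print(len(x),u,v,w('t3',u,v,92)); to([*w('t3',u,v,92)[:2],118],-42.8)
a=cv2.imread('pics/s4.png')[215:335,255:375];b=cv2.imread('pics/t4.png')[190:310,230:350]
cv2.imwrite('pics/c4.png',np.hstack([cv2.resize(k,(400,400),interpolation=cv2.INTER_CUBIC) for k in (a,b)]))
E
```

```text
t4 [1.01000e-02 1.20000e-03 9.20523e+01] tilt -0.0054
106 307.58490566037733 217.6509433962264 [624.8  17.8  92. ]
t 8.45 pos [521.1 117.4 166.8] F [ 0.1 -0.1 -0.9] open 0.1
shift units [-4.79 -0.09  1.63] turn units [-0.    0.01  0.03]
```

View pics/c4.png

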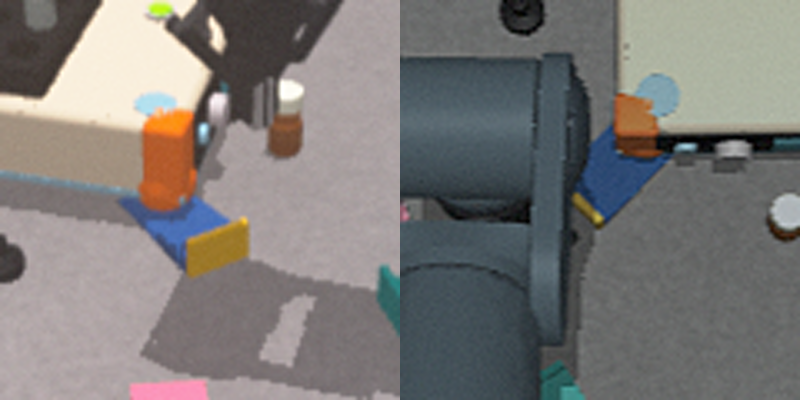

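The wedge sits centrally under the orange foot (crop (165,200) left, (636,150) right), and the spot is at crop (658,96). I'll check the tilt over several frames and recompute the spot.

```bash
python3 - <<'E'
from h import *
D=[viewer.snapshot('top')[1] for _ in range(8)]
np.save('pics/t5.npy',np.median(D,0)); import shutil; shutil.copy('pics/t4_c.npz','pics/t5_c.npz')
tilt('t3');tilt('t4');tilt('t5')
k=np.load('pics/t5.npy')-np.load('pics/t3.npy'); print('depth change by quarter',[np.nanmedian(k[a:a+15,b:b+20]).round(2) for a in(192,208) for b in(312,345)], 'frame noise',np.std(np.array(D)[:,200,330]))
p=w('t4',230+(658-400)/3.333,190+96/3.333,92);print(p);to([621,19,118],-42.8)
E
```

```text
t3 [-1.00000e-04 -1.00000e-04  9.22305e+01] tilt -0.0
t4 [1.01000e-02 1.20000e-03 9.20523e+01] tilt -0.0054
t5 [1.02000e-02 6.00000e-04 9.21128e+01] tilt -0.0058
depth change by quarter [np.float32(-0.39), np.float32(-0.5), np.float32(-0.14), np.float32(-0.07)] frame noise 2.7590322
[621.9  18.2  92. ]
t 8.85 pos [521.  117.5 166.6] F [-0.3  0.2  0.6] open 0.1
shift units [-4.68 -0.15  1.62] turn units [-0.01 -0.01  0.03]
```

Given the frame noise and camera bias, this is consistent with level: there is no y-slope, and the rock axis would give one. Moving above the spot.

Call:
arm_command(
  increments=[
    [-0.95,-0.03,0,0,0,0,-1],
    [-0.95,-0.03,0,0,0,0,-1],
    [-0.95,-0.03,0,0,0,0,-1],
    [-0.95,-0.03,0.2,0,0,0,-1],
    [-0.85,-0.03,0.4,0,0,0,-1],
  ],
)

```text
clock: 9.35
tcp_pos: [622.5, 18.5, 150.0]
tool_rot: [1.143, 2.924, 0.001]
ft_force: [-0.1, 0.2, -0.4]
opening: 0.0
```

Call:
arm_command(
  increments=[
    [0,0,0.5,0,0,0,-1],
    [0,0,0.4,0,0,0,-1],
    [0,0,0.1,0,0,0,-1],
    [0,0,0,0,0,0,-1],
  ],
)

```text
clock: 9.75
tcp_pos: [619.6, 20.6, 118.3]
tool_rot: [-1.141, -2.925, 0.001]
ft_force: [0.4, 0.2, 0.5]
opening: 0.3
```

```bash
python3 - <<'E'
from h import *
snap('wrist','w6');to([621,19,104],-42.8)
print(sensors.read_state()['tool_rot'])
E
```

```text
t 9.8 pos [620.2  20.4 119.3] F [-0.3  0.5  0.7] open 0.4
shift units [-0.05 -0.02  0.51] turn units [-0.   -0.01  0.04]
[-1.14164594e+00 -2.92633053e+00  6.35506238e-05]
```

View pics/w6.png

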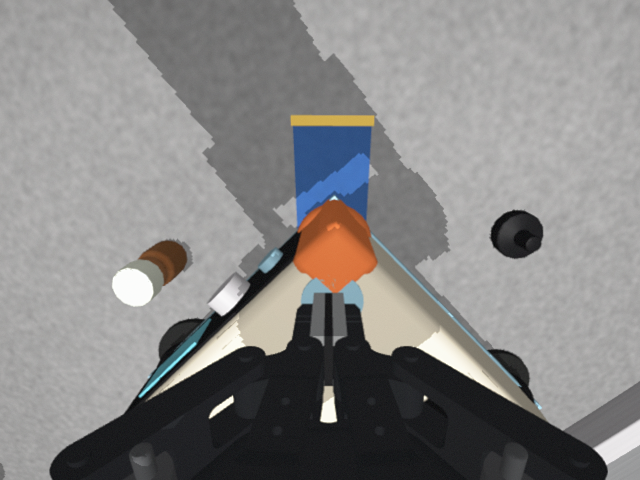

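The fingers are centred over the spot: spot columns 301–363, fingers at 328. The wedge is straight under the foot. Pressing down gently.

Call:
arm_command(
  increments=[
    [-0.03,0,0.15,0,0,0,-1],
    [0,0,0.15,0,0,0,-1],
    [0,0,0.1,0,0,0,-1],
    [0,0,0.07,0,0,0,-1],
    [0,0,0.05,0,0,0,-1],
  ],
)

```text
clock: 10.3
tcp_pos: [621.3, 19.1, 103.4]
tool_rot: [-1.143, -2.926, 0.0]
ft_force: [-0.3, -0.7, -0.1]
opening: 0.2
```

Call:
arm_command(
  increments=[
    [0,0,0.04,0,0,0,-1],
    [0,0,0,0,0,0,-1],
  ],
)

```text
clock: 10.5
tcp_pos: [621.5, 19.1, 103.1]
tool_rot: [-1.143, -2.926, 0.0]
ft_force: [-2.4, 1.6, 3.9]
opening: -0.0
```

Call:
arm_command(
  increments=[
    [0,0,0.04,0,0,0,-1],
    [0,0,0.04,0,0,0,-1],
    [0,0,0,0,0,0,-1],
  ],
)

```text
clock: 10.8
tcp_pos: [621.5, 19.1, 103.0]
tool_rot: [-1.142, -2.925, 0.001]
ft_force: [-10.3, 0.9, 17.4]
opening: 0.2
```

Call:
arm_command(
  increments=[
    [0,0,0,0,0,0,-1],
    [0,0,0,0,0,0,-1],
    [0,0,0,0,0,0,-1],
    [0,0,0,0,0,0,-1],
    [0,0,0,0,0,0,-1],
  ],
)

```text
clock: 11.3
tcp_pos: [621.5, 19.1, 102.9]
tool_rot: [-1.142, -2.926, 0.001]
ft_force: [-9.2, 1.2, 16.5]
opening: -0.0
```

Call:
arm_command(
  increments=[
    [0,0,0,0,0,0,-1],
    [0,0,0,0,0,0,-1],
    [0,0,0,0,0,0,-1],
    [0,0,0,0,0,0,-1],
    [0,0,0,0,0,0,-1],
  ],
)

```text
clock: 11.8
tcp_pos: [621.5, 19.1, 103.0]
tool_rot: [-1.142, -2.926, 0.001]
ft_force: [-9.8, 0.9, 16.6]
opening: 0.1
```

Call:
arm_command(
  increments=[
    [0,0,-0.1,0,0,0,-1],
    [0,0,-0.2,0,0,0,-1],
    [0,0,-0.6,0,0,0,-1],
    [0,0,-1,0,0,0,-1],
    [0,0,-1,0,0,0,-1],
  ],
)

```text
clock: 12.3
tcp_pos: [621.0, 19.1, 187.3]
tool_rot: [-1.143, -2.925, 0.0]
ft_force: [0.9, -0.9, -0.1]
opening: -0.1
```

Call:
arm_command(
  increments=[
    [0.9,0,-0.3,0,0,0,-1],
    [1,0,0,0,0,0,-1],
    [1,0,0,0,0,0,-1],
    [1,0,0,0,0,0,-1],
    [1,0,0,0,0,0,-1],
  ],
)

```text
clock: 12.8
tcp_pos: [512.4, 119.4, 196.0]
tool_rot: [1.144, 2.926, 0.0]
ft_force: [1.1, -0.2, -0.0]
opening: 0.2
```

```bash
python3 - <<'E'
from h import *
import shutil
snap('side','s7');snap('top','t7');D=[viewer.snapshot('top')[1] for _ in range(8)]
np.save('pics/t8.npy',np.median(D,0)); shutil.copy('pics/t7_c.npz','pics/t8_c.npz')
tilt('t5');tilt('t8');to([621,19,104],-42.8)
a=cv2.imread('pics/s7.png')[215:335,255:375];b=cv2.imread('pics/t7.png')[190:310,230:350]
cv2.imwrite('pics/c7.png',np.hstack([cv2.resize(k,(400,400),interpolation=cv2.INTER_CUBIC) for k in (a,b)]))
E
```

```text
t5 [1.02000e-02 6.00000e-04 9.21128e+01] tilt -0.0058
t8 [9.0000e-03 1.4000e-03 9.2185e+01] tilt -0.0045
t 13.3 pos [513.9 118.2 196.1] F [ 0.1  0.3 -0.3] open -0.3
shift units [-4.87 -0.    3.07] turn units [-0.    0.    0.02]
```

View pics/c7.png

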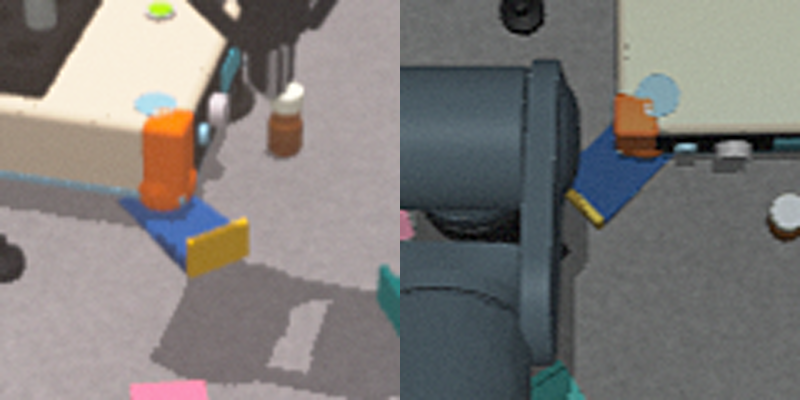

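The wedge and foot are where they were before the press (left crop: wedge tab (217,247), foot (165,195)). The vial and spare foot haven't moved, and nothing is touching the robot. Handing in.

```bash
python3 -c "
from bench import workorder; print(workorder.close_job())"
```

```text
the job is handed in; nothing more can be done
None
```

The stirrer now stands level on the blue wedge, and the press check showed no rocking. I handed the job in at about 13 s of the 64 s allowed.

- **Wedge:** I pushed it thin end first under the orange foot with both fingertips on the yellow tab. It jammed where expected: the horizontal push rose from about 14 N to 26 N with no further travel.
- **Press:** I pressed the pale blue spot with the shut fingertips at about 17 N for just over a second. Contact came at about 92 mm, the level height, and the fingers sank only about 0.1 mm.
- **After the press:** The last pictures show the wedge and foot where they were before it. The neighbouring objects in those pictures hadn't moved, and the arm was clear with no force on it.

**Disagreement:** The camera tilt reading does not fully agree. One frame gave 0.000 at the jam, but averaged frames later gave about -0.005 rad, both before and after the press. I put this down to camera bias, since the slope doesn't lie along the rocking direction and the press height agrees with level.

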